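# Make up the dryer and washer repair kits

### The job

Make up the two repair kits for the coin laundry. In the teal dryer tray, seat the black coin-meter faceplate flat on the tray floor with both its holes over the two dowels (either way round), stand the cream door pull on its feet along the middle of the white bar, and stand the black knob on the middle of the white disc; in the amber washer tray, stand the cream knob on the middle of the white disc and the levelling foot, stud up, on the middle of the black disc. Leave the spare red knob, the detergent bottle and the coin dish where they are.

Things in the scene. Friction and masses are not known exactly. Their poses are not given: they have to be found in the camera images.
- dryer_tray: Teal tray, fixed, 170 (its x) by 210 mm (y); floor 5 mm thick, rim 12 mm high. Origin: centre of underside, on the bench; x points away from the robot at yaw 0. Two 10 mm steel dowels at x, y (-42, 40) and (-42, -40) mm rise 27 mm over the floor, top 9 mm conical to 3 mm. Marks: white bar 30 x 108 mm along y at (45, -40), for the door pull; white disc 48 mm wide at (45, 70), for the black knob.
- washer_tray: Amber-yellow tray, fixed, 170 (its x) by 210 mm (y); floor 5 mm thick, rim 12 mm high, no dowels. Origin: centre of underside, on the bench; x points away from the robot at yaw 0. Flat marks on the floor: white disc 48 mm wide at x, y (0, 50) mm, for the cream knob; black disc 52 mm wide at (0, -50) mm, for the levelling foot.
- faceplate: Coin-meter faceplate, 220 g: black plate 52 (its x) by 104 mm (y), 6 mm thick, lying flat, with two through holes of 14 mm at x, y (0, 40) and (0, -40) mm. On its middle a steel coin housing 26 (x) by 40 mm (y), from 6 to 40 mm above the underside: grip it across the 26 mm. Origin: centre of underside. Starts with y within 0.35 rad of world y. Fits the dowels either way round.
- door_pull: Cream dryer-door pull, 90 g: bridge-shaped handle 22 (its x) by 100 mm (y), 34 mm high, standing on two feet 20 mm long at its ends; the bar spans 20 to 34 mm above the underside. Grip across the 22 mm. Origin: centre of underside, between the feet. Starts with y within 0.35 rad of world y.
- black_knob: Black control knob, plain round cylinder 38 mm diameter, 32 mm high, standing on its flat underside with a thin pointer line on its top; origin at the centre of the underside, z up; 50 g.
- cream_knob: Cream control knob, plain round cylinder 38 mm diameter, 32 mm high, standing on its flat underside with a thin pointer line on its top; origin at the centre of the underside, z up; 50 g.
- red_knob: Red control knob, plain round cylinder 38 mm diameter, 32 mm high, standing on its flat underside with a thin pointer line on its top; origin at the centre of the underside, z up; 50 g. A spare that belongs to no kit: it stays where it is.
- foot: Levelling foot of a washer, standing upright: dark rubber pad 44 mm diameter and 14 mm high, steel nut 22 mm across from 14 to 22 mm, steel stud 14 mm diameter from 22 to 56 mm above the underside. Grip the stud. Origin at the centre of the underside, z up; 130 g.
- bottle: Bystander: blue detergent bottle with white cap, 64 mm diameter, 150 mm tall, standing at one far corner of the work; origin at the centre of its underside. Not to be moved.
- coin_dish: Bystander: round aluminium dish of coins, 90 mm across at the rim, 30 mm high, at the other far corner; origin at the centre of its underside. Not to be moved.
Not all that is in view belongs to the job. What is shaped like the door_pull but green, pink or purple is not meant.

How it is judged:
By the outcome, as a careful person would: the job done as asked, in the order asked, and still so for the second after the job is handed in, with the robot touching nothing.
It also fails if it takes over 128 s, if anything falls off the work surface, if the arm or the gripper's body presses on something with over 40 N, if the wrist force passes 120 N, or if a joint passes its speed limit or range.

### The arm

A 6-joint arm with a two-finger parallel gripper is mounted at the origin on the work surface. World frame = base frame: x ahead of the robot, y to its left, z up, the work surface at z = 0. Lengths are in m, angles in rad, forces in N, time in s.
With the tool pointing down it reaches from about 0.375 to 0.925 m from the base axis. Payload 5.7 kg.
Tool frame: the origin (TCP) lies midway between the tips of the shut fingers; the grasp point (between the pads) lies 19 mm behind it; z points along the fingers, y is the line along which they close (so a half turn about z gives the same grasp; the last joint's range is limited). The gripper opens to 85 mm and grips with 20 to 120 N. Pads are 22 mm wide; open, the fingers measure 114 mm over their backs; the gripper's body (76 mm by 85 mm) begins 54 mm behind the grasp point. The pads swing forward as they close: fully open they stand 13 mm farther back than shut.
Start: joints at [1.024, 0.359, 1.51, -0, 1.272, -0.115], TCP at [0.251, 0.545, 0.231] pointing down, gripper open.
Joint ranges: [-2.97, 2.97], [-1.01, 2.36], [0.21, 2.38], [-0.96, 4.11], [0.2, 2.71], [-2.98, 2.98]. Speed limits (rad/s): [2.39, 2.39, 3.14, 3.14, 3.14, 3.14].

### API

Orientations are given as a 3x3 rotation matrix whose columns are the frame's x, y, z axes.
In Python, from station import robot, cams, models gives the robot as it stands. The module is installed in compiled form; this text tells all that it offers.
- The arm moves only by the shell command python3 -m creep 'ROWS' [FORCE]. ROWS is JSON, a list that holds one entry, the list of rows, each a list of 5 numbers: the shift along the tool's x, y, z normalised to -1 to 1, where 1 is 10 cm, then the turn about the tool's z normalised to -1 to 1, where 1 is pi/2 rad, then the opening, from 0 (shut) to 1 (fully open). A call has 1 to 20 rows; each row shifts and turns the commanded pose from where the row before left it, along the tool's axes as they then stand; what a row does not reach is not made up. A row lasts 1/8 s, in which the tool goes at most 62.5 mm and 10.7 degrees, less where a joint would pass 70% of its speed; a pose out of reach is approached as far as the arm can. A call with a number of a shift or a turn outside -1 to 1 is refused whole. A call with a gripper value outside its range is refused whole. The fingers move at their own pace and stop on an object; FORCE is the grip in N (left out, the last holds). Time passes only in rows, so rows that do not move let the fingers close. It gives the time, the measured TCP pose, the force, the opening and the grip force at its end, in the units of the state.
- robot.get_state(): the state, without advancing time (a new reading comes with each control period).
- cams.snapshot(name): name is "scene" or "top" or "wrist"; returns the picture (400x640x3 uint8, red, green, blue); there is no depth.
- cams.camera_info(name): a dict with "fx", "fy", "cx", "cy" (pixels), "k1" (the pictures are not rectified: a ray, as slopes to the right and down, at radius r is drawn at 1 + k1 r^2 times it, then the intrinsics apply), "rvec" (rotation vector, rad) and "tvec" (3), from world to camera coordinates, as OpenCV has them. Camera axes: x right, y down, z forward; pixel columns grow to the right and rows downward; lengths in m; the calibration is good to about 2 mm. A picture is of the moment at which its call begins: read the wrist's pose just before it. camera_info takes no time and is no camera call; for the wrist camera it gives the pose at the moment of the call.
- robot.job_done(): hands the job in; it is judged then, once.
Trained networks look in the newest picture that a camera, given by its name, has taken for a name from the list of things; names that differ only in an ending like _2 or _b are one class to them, and where a whole thing is asked for, a point or a joint stands for the part that bears it (a point fixed in the world has none). Each returns a list of dicts, best first, with "score" (0 to 1); they miss things now and then, are a little off and sometimes report something else, mostly with a low value. They report only what shows in the picture. A call takes as long as a camera call. They do not tell look-alikes from the thing itself.
- models.search_frame(target, camera): "rect" ([left, top, right, bottom] in pixels, round what is visible of it).
- models.regions_of(target, camera): "pixels" (400x640 bool, what is visible of it) and "rect" ([left, top, right, bottom] in pixels, round what is visible of it).
The state is a dict: "time_s": time; "joint_pos": joint angles; "joint_vel": joint speeds; "joint_efforts": joint torques, N m; "ee_pos": TCP position; "tcp_rot": TCP orientation; "force": force on the tool from outside, world axes, zero at the start; "wrist_torque": the same for the moment, N m; "width": finger opening in m; "grasp_force": force on a finger pad.
Only numpy, scipy, OpenCV 4.12 (cv2) and the standard library are available. Lean on these libraries where they do the work, as an engineer would, in place of code of your own. Each camera call takes 0.05 s, during which the arm holds its last target. There are 200 camera calls.

## Working session

There is one attempt and no reset: what is moved stays moved. The work goes in short steps, Python scripts to look and compute and a shell command to move; the robot and the scene stay as the last step left them, time stands still between calls to the robot, and variables do not carry over. Pictures are saved under pics/ and viewed, at most 14 in all, crops included, and the job is handed in when it is done.

```bash
mkdir -p pics; ls; python3 - <<'E'
from station import robot,cams,models
import cv2
s=robot.get_state();print(s['time_s'],s['ee_pos'],s['tcp_rot'],s['width'])
for n in('scene','top'):
    cv2.imwrite(f'pics/{n}0.png',cams.snapshot(n)[:,:,::-1]);print(n,cams.camera_info(n))
E
```

```text
pics
0.0 [0.25075787 0.54434509 0.23044441] [[-9.08240061e-01  4.18448473e-01 -9.31081095e-04]
 [ 4.18449469e-01  9.08238696e-01 -1.58539129e-03]
 [ 1.82239313e-04 -1.82952627e-03 -9.99998310e-01]] 0.08525276793354712
scene {'fx': 372.2696160262788, 'fy': 372.2696160262788, 'cx': 317.24803969619063, 'cy': 195.76679461522136, 'k1': 0.01224705221619518, 'rvec': array([ 1.43031954,  2.32288824, -0.74274683]), 'tvec': array([ 0.34362731, -0.38339197,  1.45972308])}
top {'fx': 381.55736902690705, 'fy': 381.55736902690705, 'cx': 316.1412937526044, 'cy': 196.03595404158608, 'k1': 0.025911055906298844, 'rvec': array([ 2.20290933, -1.98693928,  0.2229534 ]), 'tvec': array([-0.13776182,  0.61148554,  1.17854227])}
```

View pics/scene0.png

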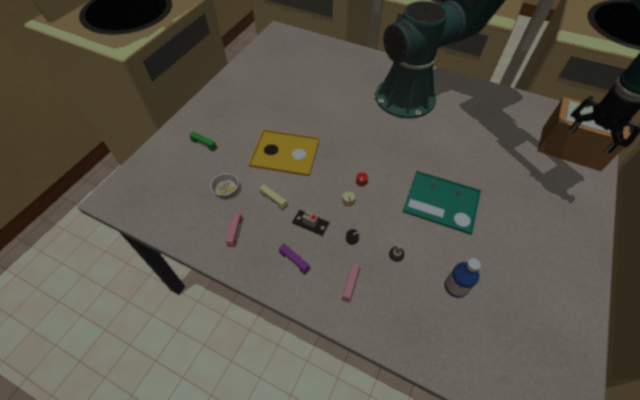

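View pics/top0.png

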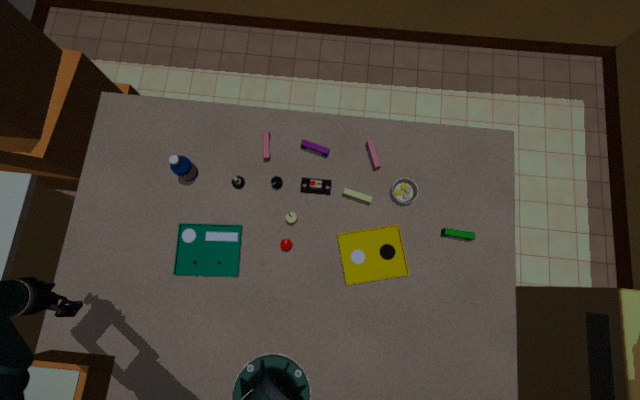

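The scene view has the amber tray at (285,152) and the teal tray at (442,202). In the top view:

| Thing | Pixel |
|---|---|
| Teal tray | (208,250) |
| Amber tray | (373,255) |
| Faceplate | (316,186) |
| Cream pull | (357,195) |
| Black knob | (276,183) |
| Foot | (238,182) |
| Cream knob | (291,217) |
| Red knob | (286,244) |

```bash
cat > h.py <<'E'
import numpy as np,cv2
from station import robot,cams,models
def cam(n):
    c=cams.camera_info(n);R=cv2.Rodrigues(np.array(c['rvec']))[0];return c,R,np.array(c['tvec'])
def w(px,z,n,C=None):
    """pixels -> world points on plane z"""
    c,R,t=C or cam(n);px=np.atleast_2d(np.asarray(px,float))
    d=(px-[c['cx'],c['cy']])/[c['fx'],c['fy']];u=d.copy()
    for _ in range(20): u=d/(1+c['k1']*(u**2).sum(1,keepdims=True))
    r=np.c_[u,np.ones(len(u))]@R;o=-R.T@t
    return (o+r*((z-o[2])/r[:,2])[:,None])[:,:2]
def proj(P,n,C=None):
    c,R,t=C or cam(n);q=np.atleast_2d(P)@R.T+t;u=q[:,:2]/q[:,2:];u=u*(1+c['k1']*(u**2).sum(1,keepdims=True))
    return u*[c['fx'],c['fy']]+[c['cx'],c['cy']]
def rectw(mask,z,n,C=None):
    """min-area rect of mask in world on plane z: centre, sizes, yaw of long axis"""
    v,x=np.nonzero(mask);P=w(np.c_[x,v],z,n,C).astype(np.float32)
    (c,s,a)=cv2.minAreaRect(P*1000);a=np.radians(a)
    if s[0]<s[1]: a+=np.pi/2
    return np.array(c)/1000,sorted(s),(a+np.pi/2)%np.pi-np.pi/2,P.mean(0)
E
python3 - <<'E'
from h import *
np.set_printoptions(precision=4,suppress=True)
Z=dict(dryer_tray=.01,washer_tray=.01,faceplate=.006,door_pull=.03,black_knob=.025,cream_knob=.025,red_knob=.025,foot=.014,bottle=.08,coin_dish=.02)
for n in('top','scene'):
    cams.snapshot(n)
    for k,z in Z.items():
        for r in models.regions_of(k,n)[:3]:
            c,s,a,m=rectw(r['pixels'],z,n);print(n,k,round(r['score'],2),r['rect'],c,np.round(s),round(a,3),m)
E
```

```text
top dryer_tray 0.9 [172.1, 222.8, 242.8, 277.2] [0.4196 0.2642] [172. 215.] -1.497 [0.4175 0.2646]
top washer_tray 0.63 [339.1, 226.5, 409.7, 283.7] [ 0.4596 -0.2791] [169. 212.] -1.313 [ 0.4585 -0.2796]
top faceplate 0.65 [302.4, 178.4, 329.4, 193.1] [ 0.671 -0.068] [ 53. 103.] -1.562 [ 0.671  -0.0668]
top door_pull 0.68 [265.6, 130.0, 272.8, 163.3] [0.7948 0.1187] [ 24. 111.] 0.172 [0.794  0.1184]
top door_pull 0.63 [366.7, 138.2, 380.5, 171.6] [ 0.799  -0.2557] [ 28. 107.] 0.328 [ 0.7973 -0.2562]
top door_pull 0.61 [343.7, 187.7, 370.3, 204.3] [ 0.6462 -0.2119] [ 30. 101.] 1.327 [ 0.6475 -0.212 ]
top black_knob 0.65 [391.7, 177.0, 418.8, 203.3] [ 0.6823 -0.3713] [89. 90.] 0.519 [ 0.6824 -0.3711]
top cream_knob 0.67 [285.8, 211.7, 297.4, 223.8] [0.5481 0.0018] [38. 41.] 0.892 [0.5481 0.0018]
top red_knob 0.46 [391.8, 176.8, 416.7, 201.9] [ 0.6843 -0.371 ] [81. 85.] 0.059 [ 0.6832 -0.371 ]
top foot 0.55 [230.3, 175.5, 243.6, 184.2] [0.6566 0.1996] [42. 43.] 0.103 [0.656 0.198]
top bottle 0.78 [170.9, 154.5, 195.7, 180.9] [0.6738 0.3743] [ 62. 111.] 0.907 [0.6713 0.371 ]
top coin_dis
[... 798 characters left out ...]
42 0.121 ]
scene black_knob 0.53 [344.7, 227.7, 361.8, 242.4] [0.6714 0.0692] [38. 50.] 0.424 [0.6709 0.0676]
scene cream_knob 0.59 [341.3, 190.4, 352.3, 208.8] [0.5549 0.0026] [37. 57.] 0.412 [0.5538 0.0028]
scene cream_knob 0.32 [444.2, 258.7, 480.5, 300.3] [0.6492 0.3849] [ 68. 141.] -0.292 [0.655  0.3834]
scene red_knob 0.68 [354.9, 175.2, 366.3, 183.7] [0.4656 0.0102] [35. 58.] 0.392 [0.465  0.0107]
scene foot 0.51 [388.3, 242.5, 406.1, 259.0] [0.6556 0.1978] [40. 53.] 0.357 [0.6572 0.1986]
scene bottle 0.57 [444.4, 259.3, 479.8, 297.4] [0.679  0.3763] [ 63. 133.] -0.295 [0.6851 0.3747]
scene coin_dish 0.68 [212.9, 173.7, 239.0, 195.8] [ 0.6805 -0.3744] [88. 96.] 0.465 [ 0.6798 -0.3725]
```

```bash
cat >> h.py <<'E'
def rows(tx,ty,tz,ang,n,start=None):
    """n identical rows (units of creep) to bring TCP to t with tool y axis at world angle ang (mod pi), tool down"""
    s=robot.get_state();p=np.array(s['ee_pos']);R=np.array(s['tcp_rot']);a0=np.arctan2(R[1,1],R[0,1])
    if start: p=np.array(start[:3]);a0=start[3]
    d=-(ang-a0);d=(d+np.pi/2)%np.pi-np.pi/2   # positive turn about tool z (down) lowers world angle
    x=np.array([np.sin(a0),-np.cos(a0)])      # tool x = y x z , z=down
    x=-x; y=np.array([np.cos(a0),np.sin(a0)])
    D=np.array([tx,ty])-p[:2];P=np.array([D@x,D@y])
    k=np.arange(n)*d/n;M=np.array([[np.cos(k).sum(),-np.sin(k).sum()],[np.sin(k).sum(),np.cos(k).sum()]])
    q=np.linalg.solve(M,P)
    print('TCP',np.round(p,4),'yang',round(a0,4),'->',n,'rows',np.round([q[0]*10,q[1]*10,(p[2]-tz)*10/n,d/n/(np.pi/2)],4))
E
python3 - <<'E'
from h import *
s=robot.get_state();R=np.array(s['tcp_rot']);print(R)
c,Rc,t=cam('wrist');print('campos in tool',R.T@(-Rc.T@t-s['ee_pos']),'axes',np.round(R.T@Rc.T,2))
rows(.42,.264,.25,0.07,7)
E
```

```text
[[-9.08224859e-01  4.18482501e-01 -3.51084657e-05]
 [ 4.18482502e-01  9.08224856e-01 -7.90431271e-05]
 [-1.19178431e-06 -8.64812116e-05 -9.99999996e-01]]
campos in tool [ 0.07283601 -0.00061356 -0.14143832] axes [[-0.   -0.96 -0.28]
 [ 1.   -0.   -0.  ]
 [ 0.   -0.28  0.96]]
TCP [0.2511 0.5449 0.2313] yang 1.139 -> 7 rows [-0.4861 -0.0682 -0.0267  0.0972]
```

```bash
python3 -m creep '[[[-0.486,-0.068,-0.027,0.097,1],[-0.486,-0.068,-0.027,0.097,1],[-0.486,-0.068,-0.027,0.097,1],[-0.486,-0.068,-0.027,0.097,1],[-0.486,-0.068,-0.027,0.097,1],[-0.486,-0.068,-0.027,0.097,1],[-0.486,-0.068,-0.027,0.097,1],[0,0,0,0,1],[0,0,0,0,1]]]'
python3 - <<'E'
from h import *
im=cams.snapshot('wrist');cv2.imwrite('pics/w1.png',im[:,:,::-1])
rows(.671,-.068,.25,0.0,9)
E
```

```text
time_s: 2.33
ee_pos: [0.4207, 0.2647, 0.2504]
tcp_rot: [[-0.073, 0.997, 0.0], [0.997, 0.073, 0.001], [0.001, 0.0, -1.0]]
force: [0.4, 0.0, -0.5]
width: 0.0856
grasp_force: 0.0
TCP [0.4205 0.2651 0.2503] yang 0.0738 -> 9 rows [-3.813e-01  2.629e-01  3.000e-04  5.200e-03]
```

View pics/w1.png

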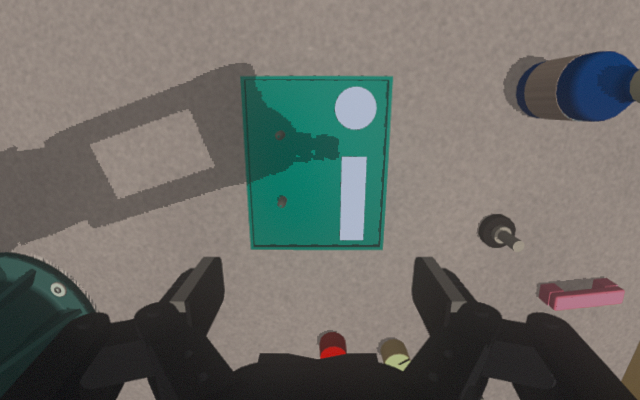

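The wrist view shows the dryer tray centred at (317,162), with dowels at (281,135) and (282,201), the white disc at (356,108) and the bar at (353,198). The foot is at (497,230). Next I measure the marks, then look at the washer tray.

```bash
cat >> h.py <<'E'
def blobs(mask,z,n,C=None,amin=80):
    k,l,st,ce=cv2.connectedComponentsWithStats(mask.astype(np.uint8))
    for i in range(1,k):
        if st[i,4]>amin:
            c,s,a,m=rectw(l==i,z,n,C);print(np.round(ce[i]),'rect c',np.round(c,4),'size',np.round(s),'ang',round(a,3),'mean',np.round(m,4))
E
python3 - <<'E'
from h import *
im=cv2.imread('pics/w1.png');h=cv2.cvtColor(im,cv2.COLOR_BGR2HSV)
r=np.zeros((400,640),bool);r[76:250,242:393]=1
print('white');blobs(r&(h[...,1]<70)&(h[...,2]>120),.005,'wrist')
print('tray');t=(h[...,0]>70)&(h[...,0]<95)&(h[...,1]>130)&r
cc=cv2.morphologyEx(t.astype(np.uint8),cv2.MORPH_CLOSE,np.ones((7,7)));blobs(cc,.012,'wrist')
E
python3 -m creep '[[[-0.45,0,0,0,1],[-0.45,0,0,0,1],[-0.45,0,0,0,1],[-0.45,0,0,0,1],[-0.45,0,0,0,1],[-0.45,0,0,0,1],[-0.45,0,0,0,1],[-0.45,0,0,0,1],[-0.45,0,0,0,1],[-0.45,0,0,0,1],[-0.45,0,0,0,1],[-0.45,0,0,0,1],[-0.45,0,0,0,1],[0,0,0,0,1],[0,0,0,0,1]]]'
python3 - <<'E'
from h import *
im=cams.snapshot('wrist')[:,:,::-1];cv2.imwrite('pics/w2.png',im);h=cv2.cvtColor(im,cv2.COLOR_BGR2HSV)
y=(h[...,0]>15)&(h[...,0]<35)&(h[...,1]>150)&(h[...,2]>80);print('tray');blobs(cv2.morphologyEx(y.astype(np.uint8),cv2.MORPH_CLOSE,np.ones((45,45))),.012,'wrist',amin=5000)
b=cv2.morphologyEx(y.astype(np.uint8),cv2.MORPH_CLOSE,np.ones((45,45)))>0;b=cv2.erode(b.astype(np.uint8),np.ones((9,9)))>0
print('white');blobs(b&(h[...,1]<70)&(h[...,2]>120),.005,'wrist')
print('black');blobs(b&(h[...,2]<60),.005,'wrist')
E
```

```text
white
[389. 193.] rect c [0.5046 0.2662] size [ 12. 203.] ang -1.435 mean [0.5104 0.2398]
[355. 108.] rect c [0.458  0.3387] size [47. 47.] ang 0.077 mean [0.4576 0.3392]
[352. 197.] rect c [0.4655 0.2296] size [ 30. 106.] ang -1.499 mean [0.4653 0.2316]
[245. 220.] rect c [0.3312 0.1972] size [12. 90.] ang -1.494 mean [0.3324 0.1925]
tray
[310. 160.] rect c [0.4179 0.2663] size [168. 208.] ang -1.499 mean [0.4097 0.2734]
time_s: 4.25
ee_pos: [0.4633, -0.3181, 0.2497]
tcp_rot: [[-0.074, 0.997, -0.001], [0.997, 0.074, 0.001], [0.001, -0.001, -1.0]]
force: [-0.1, -0.6, 0.5]
width: 0.0851
grasp_force: 0.0
tray
[317. 128.] rect c [ 0.4586 -0.2781] size [169. 209.] ang -1.309 mean [ 0.4577 -0.271 ]
white
[309.  92.] rect c [ 0.4456 -0.2298] size [47. 48.] ang 0.073 mean [ 0.4457 -0.2297]
black
[322. 185.] rect c [ 0.4672 -0.3372] size [25. 48.] ang -0.413 mean [ 0.4682 -0.3376]
```

View pics/w2.png

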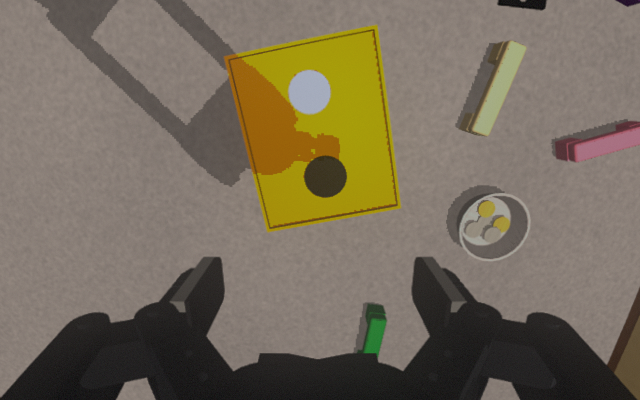

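The washer tray is at (313,128), with the white disc at (309,92) and the black disc at (325,176). The cream pull is at (490,88). Now I measure the pull and move to view the faceplate.

```bash
python3 - <<'E'
from h import *
for r in models.regions_of('door_pull','wrist')[:4]:
    m=r['pixels'];h=cv2.cvtColor(cv2.imread('pics/w2.png'),cv2.COLOR_BGR2HSV)
    print(round(r['score'],2),r['rect'],np.median(h[m],0));print(rectw(m,.034,'wrist'))
h=cv2.cvtColor(cv2.imread('pics/w2.png'),cv2.COLOR_BGR2HSV);print(h[60,507],h[110,482])
t=(h[...,2]>150)&(h[...,1]>50);t[:, :455]=0;t[145:]=0;t[:,530:]=0;print('top face?');blobs(t,.034,'wrist')
E
python3 -m creep '[[[0.34,0.35,0,0,1],[0.34,0.35,0,0,1],[0.34,0.35,0,0,1],[0.34,0.35,0,0,1],[0.34,0.35,0,-0.02,1],[0,0,0,0,1],[0,0,0,0,1]]]'
python3 - <<'E'
from h import *
im=cams.snapshot('wrist')[:,:,::-1];cv2.imwrite('pics/w3.png',im);h=cv2.cvtColor(im,cv2.COLOR_BGR2HSV)
for k,z in(('faceplate',.006),('door_pull',.034),('cream_knob',.032),('black_knob',.032)):
  for r in models.regions_of(k,'wrist')[:3]:
    print(k,round(r['score'],2),r['rect'],np.median(h[r['pixels']],0),rectw(r['pixels'],z,'wrist'))
E
```

```text
0.91 [357.8, 302.8, 385.6, 357.1] [ 63.  152.  114.5]
(array([ 0.55081586, -0.51979834]), [29.179597854614258, 78.90550994873047], np.float64(1.5466791394373027), array([ 0.5511057 , -0.51793873], dtype=float32))
0.9 [460.3, 40.7, 525.2, 136.7] [ 34.  68. 171.]
(array([ 0.64036603, -0.21126569]), [36.30004119873047, 101.08881378173828], np.float64(1.3329169192746209), array([ 0.6428774 , -0.21040891], dtype=float32))
0.78 [555.7, 120.2, 640.0, 160.5] [172.  88. 167.]
(array([ 0.77702698, -0.25708615]), [31.826866149902344, 103.81344604492188], np.float64(0.34286720980365204), array([ 0.77880114, -0.25720224], dtype=float32))
0.48 [616.8, 2.4, 639.4, 6.6] [144. 139.  45.]
(array([ 0.77115942, -0.11070614]), [5.89270544052124, 27.430076599121094], np.float64(0.15023361091279108), array([ 0.7720123 , -0.10957661], dtype=float32))
[ 35  65 173] [ 33  72 171]
top face?
[499.  88.] rect c [ 0.6478 -0.2113] size [21. 98.] ang 1.332 mean [ 0.648  -0.2102]
time_s: 5.22
ee_pos: [0.6244, -0.136, 0.2501]
tcp_rot: [[-0.105, 0.994, -0.001], [0.994, 0.105, -0.0], [-0.0, -0.001, -1.0]]
force: [0.6, 
[... 869 characters left out ...]
 array([ 0.64811826, -0.20646669], dtype=float32))
door_pull 0.58 [452.7, 67.1, 523.0, 161.1] [145. 136. 134.] (array([ 0.79691296, -0.05150005]), [35.854976654052734, 100.89979553222656], np.float64(1.3019379642103832), array([ 0.7993207 , -0.05098929], dtype=float32))
cream_knob 0.92 [244.0, 12.8, 284.8, 56.0] [ 36.  52. 182.] (array([ 0.55361438, -0.00103441]), [35.96538543701172, 41.82469940185547], np.float64(-0.6759869171224775), array([ 0.5529556 , -0.00086616], dtype=float32))
black_knob 0.57 [366.8, 0.0, 390.0, 9.2] [15. 33. 27.] (array([0.66615814, 0.04012865]), [6.442958354949951, 23.019376754760742], np.float64(0.11382376298371732), array([0.6663168 , 0.04106425], dtype=float32))
```

View pics/w3.png

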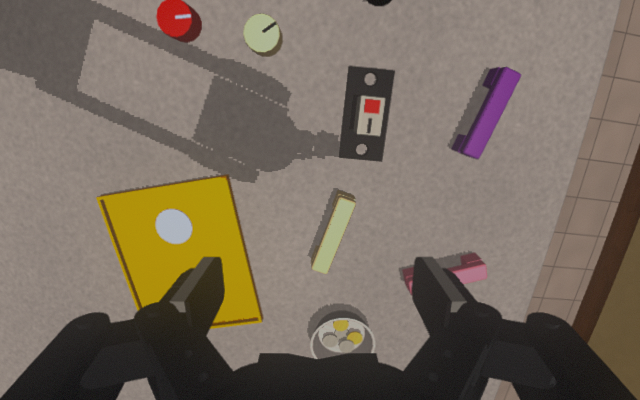

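The faceplate is at (367,113) with holes at (370,79) and (361,149). The cream pull is at (333,234), the cream knob at (263,33) and the red knob at (174,17).

```bash
python3 - <<'E'
from h import *
im=cv2.imread('pics/w3.png');h=cv2.cvtColor(im,cv2.COLOR_BGR2HSV)
g=h[...,2];m=np.zeros_like(g,bool);m[64:164,336:400]=1
print('plate');b=m&(g<70);b=cv2.morphologyEx(b.astype(np.uint8),cv2.MORPH_CLOSE,np.ones((25,25)));blobs(b,.006,'wrist',amin=500)
for c in((370,79),(361,149)):
    q=np.zeros_like(m);q[c[1]-8:c[1]+9,c[0]-8:c[0]+9]=1;print('hole');blobs(q&(g>75),.006,'wrist',amin=20)
t=m&(g>130);print('housing');blobs(t,.04,'wrist')
t=np.zeros_like(m);t[185:280,300:365]=1;print('pull');blobs(t&(g>165)&(h[...,1]>45),.034,'wrist')
t=np.zeros_like(m);t[8:60,238:290]=1;print('knob');blobs(t&(g>120)&(h[...,1]>35),.032,'wrist')
E
```

```text
plate
[366. 113.] rect c [ 0.6717 -0.0693] size [ 51. 103.] ang -1.563 mean [ 0.6716 -0.0677]
hole
[370.  79.] rect c [ 0.6709 -0.03  ] size [12. 13.] ang -1.434 mean [ 0.671  -0.0298]
hole
[361. 149.] rect c [ 0.6721 -0.109 ] size [12. 12.] ang 0.105 mean [ 0.6719 -0.1089]
housing
[372. 114.] rect c [ 0.6705 -0.0692] size [ 69. 102.] ang -1.454 mean [ 0.6743 -0.0686]
[369.  79.] rect c [ 0.6661 -0.0331] size [ 9. 10.] ang -1.462 mean [ 0.666  -0.0329]
[371. 115.] rect c [ 0.6723 -0.0694] size [25. 39.] ang -1.565 mean [ 0.6722 -0.0684]
pull
[333. 235.] rect c [ 0.6487 -0.2126] size [20. 98.] ang 1.327 mean [ 0.6492 -0.211 ]
knob
[260.  32.] rect c [0.5505 0.0019] size [37. 38.] ang 0.075 mean [0.5505 0.0013]
```

```bash
python3 - <<'E'
from h import *
rows(.6717,-.0693,.07,.01,5)
E
```

```text
TCP [ 0.6243 -0.1378  0.2503] yang 0.1025 -> 5 rows [0.1305 0.1035 0.3607 0.0118]
```

```bash
python3 -m creep '[[[0.13,0.104,0.361,0.012,1],[0.13,0.104,0.361,0.012,1],[0.13,0.104,0.361,0.012,1],[0.13,0.104,0.361,0.012,1],[0.13,0.104,0.361,0.012,1],[0,0,0,0,1],[0,0,0,0,1]]]'
python3 - <<'E'
from h import *
rows(.6717,-.0693,.011,.01,4)
E
```

```text
time_s: 6.35
ee_pos: [0.6729, -0.0697, 0.0708]
tcp_rot: [[-0.009, 1.0, 0.001], [1.0, 0.009, -0.001], [-0.001, 0.001, -1.0]]
force: [-0.3, -0.4, 0.1]
width: 0.0853
grasp_force: 0.0
TCP [ 0.6729 -0.0697  0.0708] yang 0.0094 -> 4 rows [ 1.000e-03 -2.900e-03  1.494e-01 -1.000e-04]
```

```bash
python3 -m creep '[[[0,-0.003,0.15,0,1],[0,-0.003,0.15,0,1],[0,-0.003,0.15,0,1],[0,0,0.15,0,1],[0,0,0,0,1],[0,0,0,0,0],[0,0,0,0,0],[0,0,0,0,0],[0,0,0,0,0],[0,0,0,0,0],[0,0,0,0,0],[0,0,0,0,0],[0,0,0,0,0]]]' 60
python3 - <<'E'
from h import *
s=robot.get_state();print(s['width'],s['grasp_force'],s['force'],s['ee_pos'])
E
```

```text
time_s: 7.98
ee_pos: [0.6724, -0.0689, 0.0105]
tcp_rot: [[-0.01, 1.0, 0.002], [1.0, 0.01, -0.0], [-0.0, 0.002, -1.0]]
force: [0.6, 1.2, 4.6]
width: 0.0253
grasp_force: 61.1
0.025288776489363944 61.092188358306885 [0.63638513 1.19471558 4.6157206 ] [ 0.67243684 -0.06888703  0.01048377]
```

```bash
python3 -m creep '[[[0,0,-0.1,0,0],[0,0,-0.2,0,0],[0,0,-0.3,0,0],[0,0,-0.3,0,0],[0,0,-0.1,0,0],[0,0,0,0,0],[0,0,0,0,0]]]'
python3 - <<'E'
from h import *
im=cams.snapshot('wrist')[:,:,::-1];cv2.imwrite('pics/w4.png',im)
rows(.376,.2631,.11,.071,11)
E
```

```text
time_s: 8.85
ee_pos: [0.6706, -0.0685, 0.1085]
tcp_rot: [[-0.01, 1.0, -0.002], [1.0, 0.01, 0.0], [0.0, -0.002, -1.0]]
force: [-0.3, -0.5, -1.8]
width: 0.0252
grasp_force: 60.2
TCP [ 0.6705 -0.0685  0.1082] yang 0.0096 -> 11 rows [ 0.3114 -0.2563 -0.0016 -0.0036]
```

View pics/w4.png

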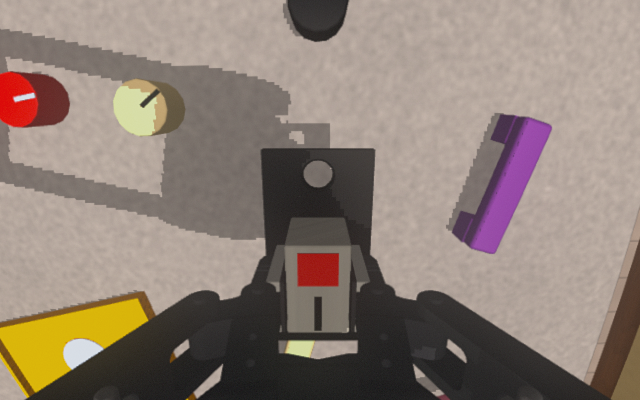

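The plate is held level and square, with its +y hole at (318,174). I move it over the dowels while checking where it sits in the hand.

```bash
python3 - <<'E'
from h import *
im=cv2.imread('pics/w4.png',0);q=np.zeros(im.shape,bool);q[155:192,300:337]=1
C=cam('wrist');s=robot.get_state();R=np.array(s['tcp_rot'])
k,l,st,ce=cv2.connectedComponentsWithStats((q&(im>60)).astype(np.uint8));print(st[1:],ce[1:])
i=1+np.argmax(st[1:,4]);p=w(ce[i],s['ee_pos'][2]-.0045,'wrist')[0];print('hole in tool xy',R[:2,:2].T@(p-s['ee_pos'][:2]))
E
python3 -m creep '[[[0.311,-0.256,0,-0.0035,0],[0.311,-0.256,0,-0.0035,0],[0.311,-0.256,0,-0.0035,0],[0.311,-0.256,0,-0.0035,0],[0.311,-0.256,0,-0.0035,0],[0.311,-0.256,0,-0.0035,0],[0.311,-0.256,0,-0.0035,0],[0.311,-0.256,0,-0.0035,0],[0.311,-0.256,0,-0.0035,0],[0.311,-0.256,0,-0.0035,0],[0.311,-0.256,0,-0.0035,0],[0,0,0,0,0],[0,0,0,0,0],[0,0,0,0,0]]]'
python3 - <<'E'
from h import *
im=cams.snapshot('wrist')[:,:,::-1];cv2.imwrite('pics/w5.png',im)
rows(.376,.2631,.06,.071,3)
s=robot.get_state();R=np.array(s['tcp_rot']);c=np.array([.4179,.2661]);y=.071
A=np.array([[np.cos(y),-np.sin(y)],[np.sin(y),np.cos(y)]])
for dy in(.04,-.04):
    p=c+A@[-.042,dy];print('dowel world',p,'in tool',R[:2,:2].T@(p-s['ee_pos'][:2]),'px top',proj([*p,.032],'wrist'))
E
```

```text
[[330 155   1   1   1]
 [332 155   3   1   3]
 [334 157   2   2   2]
 [336 156   1   1   1]
 [332 158   1   1   1]
 [303 160  30  28 629]
 [333 161   1   1   1]
 [330 162   1   1   1]] [[330.         155.        ]
 [333.         155.        ]
 [334.5        157.5       ]
 [336.         156.        ]
 [332.         158.        ]
 [317.55802862 173.44038156]
 [333.         161.        ]
 [330.         162.        ]]
hole in tool xy [ 0.0425975  -0.00085789]
time_s: 10.65
ee_pos: [0.3784, 0.2621, 0.1095]
tcp_rot: [[-0.069, 0.998, 0.0], [0.998, 0.069, -0.0], [-0.0, 0.0, -1.0]]
force: [-0.3, 1.1, -3.4]
width: 0.0251
grasp_force: 60.1
TCP [0.3784 0.2621 0.1096] yang 0.0688 -> 3 rows [ 0.004  -0.0078  0.1652 -0.0005]
dowel world [0.3731682  0.30301973] in tool [ 0.04122264 -0.00241747] px top [[315.34684124 154.05692031]]
dowel world [0.37884343 0.22322128] in tool [-0.03877716 -0.00223875] px top [[315.8763858  261.28574751]]
```

View pics/w5.png

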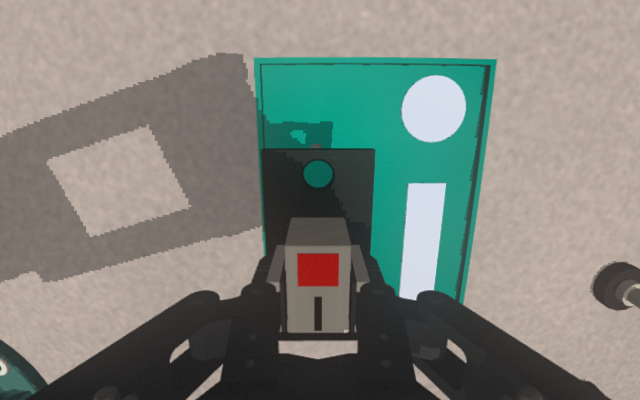

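```bash
python3 - <<'E'
from h import *
im=cv2.imread('pics/w5.png');h=cv2.cvtColor(im,cv2.COLOR_BGR2HSV);s=robot.get_state();R=np.array(s['tcp_rot']);print(s['ee_pos'])
r=np.zeros((400,640),bool);r[62:180,395:485]=1
m=r&(h[...,1]<70)&(h[...,2]>120);blobs(m,.005,'wrist')
k,l,st,ce=cv2.connectedComponentsWithStats(m.astype(np.uint8));i=1+np.argmax(st[1:,4]);d=rectw(l==i,.005,'wrist')[0]
for y in(.065,.071):
    A=np.array([[np.cos(y),-np.sin(y)],[np.sin(y),np.cos(y)]]);p=d+A@[-.087,-.03];print('dowel in tool',R[:2,:2].T@(p-s['ee_pos'][:2]))
g=h[...,2];q=np.zeros(r.shape,bool);q[158:190,302:334]=1
k,l,st,ce=cv2.connectedComponentsWithStats((q&(h[...,1]>120)&(g>60)).astype(np.uint8));i=1+np.argmax(st[1:,4]);print(st[i],ce[i]);p=w(ce[i],s['ee_pos'][2]-.0045,'wrist')[0];print('hole',R[:2,:2].T@(p-s['ee_pos'][:2]))
E
```

```text
[0.37841244 0.26206062 0.10956599]
[433. 108.] rect c [0.4577 0.3388] size [47. 48.] ang 0.075 mean [0.4576 0.3389]
dowel in tool [ 0.04141398 -0.00275772]
dowel in tool [ 0.04089184 -0.00257812]
[303 160  30  28 617] [317.52025932 173.52350081]
hole [ 0.04260623 -0.00086449]
```

```bash
python3 -m creep '[[[-0.012,-0.017,0.1,-0.001,0],[0,0,0.2,0,0],[0,0,0.2,0,0],[0,0,0.1,0,0],[0,0,0.05,0,0],[0,0,0,0,0],[0,0,0,0,0]]]'
python3 -m creep '[[[0,0,0.05,0,0],[0,0,0.05,0,0],[0,0,0.05,0,0],[0,0,0,0,0]]]'
```

```text
time_s: 11.58
ee_pos: [0.3764, 0.2615, 0.0451]
tcp_rot: [[-0.072, 0.997, 0.001], [0.997, 0.072, 0.0], [0.0, 0.001, -1.0]]
force: [0.0, -0.2, -2.9]
width: 0.0255
grasp_force: 60.1
time_s: 12.08
ee_pos: [0.3756, 0.2611, 0.0292]
tcp_rot: [[-0.072, 0.997, -0.001], [0.997, 0.072, -0.001], [-0.0, -0.001, -1.0]]
force: [-1.3, 0.4, -2.2]
width: 0.025
grasp_force: 60.1
```

Nothing is pushing back, so the dowels are entering the holes.

```bash
python3 -m creep '[[[0,0,0.05,0,0],[0,0,0.05,0,0],[0,0,0.03,0,0],[0,0,0,0,0],[0,0,0,0,0]]]'
python3 - <<'E'
from h import *
s=robot.get_state();print(s['ee_pos'],s['force'])
E
```

```text
time_s: 12.7
ee_pos: [0.3761, 0.2613, 0.0167]
tcp_rot: [[-0.072, 0.997, -0.0], [0.997, 0.072, -0.0], [-0.0, -0.0, -1.0]]
force: [0.1, -0.1, -2.9]
width: 0.0255
grasp_force: 60.1
[0.37605645 0.26134641 0.0167199 ] [ 0.0950973  -0.11461571 -2.89075392]
```

```bash
python3 -m creep '[[[0,0,0.013,0,0],[0,0,0,0,0],[0,0,0,0,0.6],[0,0,0,0,0.6],[0,0,0,0,0.6],[0,0,-0.1,0,0.6],[0,0,-0.3,0,0.6],[0,0,-0.4,0,0.6],[0,0,-0.4,0,0.7],[0,0,-0.2,0,1],[0,0,0,0,1],[0,0,0,0,1]]]'
python3 - <<'E'
from h import *
im=cams.snapshot('wrist')[:,:,::-1];cv2.imwrite('pics/w6.png',im[:,:])
rows(.648,-.19,.20,-.239,15)
E
```

```text
time_s: 14.2
ee_pos: [0.3754, 0.261, 0.1549]
tcp_rot: [[-0.072, 0.997, -0.001], [0.997, 0.072, -0.0], [-0.0, -0.001, -1.0]]
force: [0.2, -0.5, -0.8]
width: 0.0854
grasp_force: 0.0
TCP [0.3752 0.2609 0.1545] yang 0.0716 -> 15 rows [-0.2876  0.2042 -0.0303  0.0132]
```

View pics/w6.png

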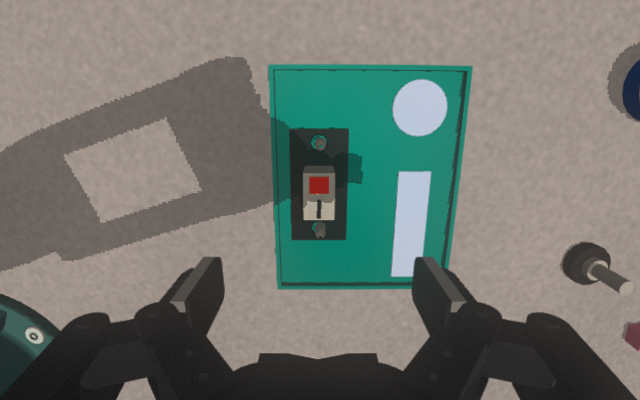

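The faceplate is seated flat, with dowel tops showing in both holes at (319,142) and (319,229). Next is the pull.

```bash
python3 - <<'E'
from h import *
rows(.648,-.211,.10,-.239,15)
E
```

```text
TCP [0.3752 0.2609 0.1545] yang 0.0716 -> 15 rows [-0.3016  0.2053  0.0363  0.0132]
```

```bash
python3 -m creep '[[[-0.302,0.205,0,0.013,1],[-0.302,0.205,0,0.013,1],[-0.302,0.205,0,0.013,1],[-0.302,0.205,0,0.013,1],[-0.302,0.205,0,0.013,1],[-0.302,0.205,0,0.013,1],[-0.302,0.205,0,0.013,1],[-0.302,0.205,0,0.013,1],[-0.302,0.205,0,0.013,1],[-0.302,0.205,0,0.013,1],[-0.302,0.205,0,0.013,1],[-0.302,0.205,0.1,0.013,1],[-0.302,0.205,0.1,0.013,1],[-0.302,0.205,0.15,0.013,1],[-0.302,0.205,0.15,0.016,1],[0,0,0,0,1],[0,0,0,0,1],[0,0,0,0,1]]]'
python3 - <<'E'
from h import *
rows(.648,-.211,.008,-.239,4)
im=cams.snapshot('wrist')[:,:,::-1];cv2.imwrite('pics/w7.png',im);h=cv2.cvtColor(im,cv2.COLOR_BGR2HSV)
C=cam('wrist');print(proj([[.648,-.211,.034]],'wrist',C),proj([[.660,-.1625,.034]],'wrist',C))
t=(h[...,2]>150)&(h[...,1]>45)&(abs(h[...,0].astype(int)-34)<6);blobs(t,.034,'wrist')
E
```

```text
time_s: 16.5
ee_pos: [0.6489, -0.2095, 0.1053]
tcp_rot: [[0.236, 0.972, -0.001], [0.972, -0.236, 0.001], [0.0, -0.001, -1.0]]
force: [-0.1, -0.0, -0.3]
width: 0.0855
grasp_force: 0.0
TCP [ 0.6489 -0.2095  0.1053] yang -0.2384 -> 4 rows [-4.200e-03 -1.300e-03  2.431e-01  1.000e-04]
[[317.72198453 216.69387637]] [[318.00087995 144.23568341]]
[321. 165.] rect c [ 0.6582 -0.177 ] size [18. 26.] ang 1.346 mean [ 0.6587 -0.1762]
[320. 255.] rect c [ 0.6431 -0.2395] size [18. 37.] ang 1.323 mean [ 0.643  -0.2398]
```

```bash
python3 -m creep '[[[-0.005,0,0.25,0,1],[-0.005,0,0.25,0,1],[-0.005,0,0.25,0,1],[-0.005,0,0.22,0,1],[0,0,0,0,1],[0,0,0,0,0],[0,0,0,0,0],[0,0,0,0,0],[0,0,0,0,0],[0,0,0,0,0],[0,0,0,0,0],[0,0,0,0,0],[0,0,0,0,0]]]' 40
python3 - <<'E'
from h import *
s=robot.get_state();print(s['width'],s['grasp_force'],s['force'],s['ee_pos'])
E
```

```text
time_s: 18.18
ee_pos: [0.6494, -0.2127, 0.0093]
tcp_rot: [[0.237, 0.971, 0.001], [0.971, -0.237, -0.0], [-0.0, 0.001, -1.0]]
force: [-1.5, 0.7, 5.6]
width: 0.0213
grasp_force: 41.4
0.021285454770519005 41.395779848098755 [-1.54433144  0.69968301  5.61387832] [ 0.64937781 -0.21273512  0.00927142]
```

```bash
python3 -m creep '[[[0,0,-0.1,0,0],[0,0,-0.3,0,0],[0,0,-0.4,0,0],[0,0,-0.3,0,0],[0,0,0,0,0],[0,0,0,0,0]]]'
python3 - <<'E'
from h import *
s=robot.get_state();C=cam('wrist');im=cams.snapshot('wrist')[:,:,::-1];cv2.imwrite('pics/w8.png',im);h=cv2.cvtColor(im,cv2.COLOR_BGR2HSV);R=np.array(s['tcp_rot'])
t=(h[...,2]>90)&(h[...,1]>35)&(abs(h[...,0].astype(int)-34)<8);t[:,:280]=0;t[:,360:]=0
v,x=np.nonzero(t);P=(w(np.c_[x,v],s['ee_pos'][2]+.025,'wrist',C)-s['ee_pos'][:2])@R[:2,:2];P=P[abs(P[:,1])<.02];print(len(P),P.min(0),P.max(0),np.percentile(P,99,axis=0))
rows(.4656,.2294,.13,.071,14)
E
```

```text
time_s: 18.92
ee_pos: [0.6481, -0.2122, 0.1175]
tcp_rot: [[0.237, 0.971, -0.001], [0.971, -0.237, 0.001], [0.0, -0.002, -1.0]]
force: [-0.3, 0.2, -1.8]
width: 0.021
grasp_force: 40.5
2313 [-0.03478695 -0.00980729] [0.05330058 0.00895948] [0.05257149 0.00869215]
TCP [ 0.6477 -0.2121  0.1169] yang -0.2394 -> 14 rows [ 0.3027 -0.1601 -0.0094 -0.0141]
```

```bash
python3 -m creep '[[[0.301,-0.16,-0.009,-0.014,0],[0.301,-0.16,-0.009,-0.014,0],[0.301,-0.16,-0.009,-0.014,0],[0.301,-0.16,-0.009,-0.014,0],[0.301,-0.16,-0.009,-0.014,0],[0.301,-0.16,-0.009,-0.014,0],[0.301,-0.16,-0.009,-0.014,0],[0.301,-0.16,-0.009,-0.014,0],[0.301,-0.16,-0.009,-0.014,0],[0.301,-0.16,-0.009,-0.014,0],[0.301,-0.16,-0.009,-0.014,0],[0.301,-0.16,-0.009,-0.014,0],[0.301,-0.16,-0.009,-0.014,0],[0.301,-0.16,-0.009,-0.015,0],[0,0,0,0,0],[0,0,0,0,0],[0,0,0,0,0]]]'
python3 - <<'E'
from h import *
rows(.4655,.2274,.016,.071,4)
E
```

```text
time_s: 21.1
ee_pos: [0.4676, 0.2259, 0.1306]
tcp_rot: [[-0.069, 0.998, -0.001], [0.998, 0.069, -0.001], [-0.001, -0.001, -1.0]]
force: [0.5, -0.5, 0.2]
width: 0.0215
grasp_force: 40.5
TCP [0.4676 0.2259 0.1306] yang 0.069 -> 4 rows [ 0.004  -0.005   0.2864 -0.0003]
```

```bash
python3 -m creep '[[[0.004,-0.003,0.3,0,0],[0.004,-0.003,0.3,0,0],[0.004,-0.003,0.3,0,0],[0.004,-0.003,0.22,0,0],[0,0,0.03,0,0],[0,0,0,0,0],[0,0,0,0,0]]]'
python3 - <<'E'
from h import *
rows(.4660,.2274,.014,.071,1);print(robot.get_state()['force'])
E
```

```text
time_s: 21.98
ee_pos: [0.4669, 0.2283, 0.0169]
tcp_rot: [[-0.07, 0.998, 0.002], [0.998, 0.07, 0.0], [0.0, 0.002, -1.0]]
force: [-0.1, 1.4, -1.3]
width: 0.0216
grasp_force: 40.4
TCP [0.4669 0.2283 0.0169] yang 0.0697 -> 1 rows [-0.0086 -0.0095  0.029  -0.0008]
[-0.08958399  1.44159353 -1.33765319]
```

```bash
python3 -m creep '[[[-0.008,-0.005,0,0,0],[0,0,0.014,0,0],[0,0,0.012,0,0],[0,0,0,0,0],[0,0,0,0,0.45],[0,0,0,0,0.45],[0,0,0,0,0.45],[0,0,-0.1,0,0.45],[0,0,-0.3,0,0.45],[0,0,-0.4,0,0.6],[0,0,-0.5,0,0.8],[0,0,0,0,1],[0,0,0,0,1]]]'
python3 - <<'E'
from h import *
im=cams.snapshot('wrist')[:,:,::-1];cv2.imwrite('pics/w9.png',im)
rows(.67,.03,.20,0,7)
E
```

```text
time_s: 23.6
ee_pos: [0.4652, 0.2273, 0.1436]
tcp_rot: [[-0.07, 0.998, 0.0], [0.998, 0.07, -0.0], [-0.0, 0.0, -1.0]]
force: [-0.2, -0.5, -0.7]
width: 0.0853
grasp_force: 0.0
TCP [0.4646 0.2271 0.1428] yang 0.0701 -> 7 rows [-0.2932  0.282  -0.0817  0.0064]
```

View pics/w9.png

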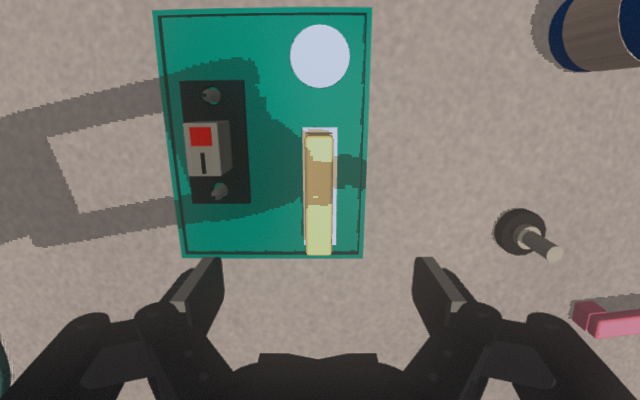

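The pull stands along the bar at (319,190), and the faceplate is still seated. I check how well it is centred and go on to the black knob.

```bash
python3 - <<'E'
from h import *
im=cv2.imread('pics/w9.png');h=cv2.cvtColor(im,cv2.COLOR_BGR2HSV);C=cam('wrist')
r=np.zeros((400,640),bool);r[125:258,298:345]=1
t=r&(h[...,0]<40)&(h[...,1]>50)&(h[...,2]>100);t=cv2.morphologyEx(t.astype(np.uint8),cv2.MORPH_CLOSE,np.ones((9,9)))
print('pull');blobs(t,.039,'wrist',C)
print('bar corners far edge');print(w([[303,128],[337,128],[335.5,245]],.005,'wrist',C))
print('disc');r[:]=0;r[20:95,280:360]=1;blobs(r&(h[...,1]<70)&(h[...,2]>120),.005,'wrist',C)
E
python3 -m creep '[[[-0.293,0.282,-0.08,0.006,1],[-0.293,0.282,-0.08,0.006,1],[-0.293,0.282,-0.08,0.006,1],[-0.293,0.282,-0.08,0.006,1],[-0.293,0.282,-0.08,0.006,1],[-0.293,0.282,-0.08,0.006,1],[-0.293,0.282,-0.08,0.006,1],[0,0,0,0,1],[0,0,0,0,1],[0,0,0,0,1]]]'
python3 - <<'E'
from h import *
C=cam('wrist');im=cams.snapshot('wrist')[:,:,::-1];cv2.imwrite('pics/w10.png',im)
for k,z in(('black_knob',.032),('cream_knob',.032),('foot',.014)):
  for r in models.regions_of(k,'wrist')[:2]: print(k,round(r['score'],2),r['rect'],rectw(r['pixels'],z,'wrist',C))
E
```

```text
pull
[318. 196.] rect c [0.4648 0.2314] size [ 25. 100.] ang -1.513 mean [0.4634 0.2306]
bar corners far edge
[[0.44733165 0.28078772]
 [0.47596792 0.2827867 ]
 [0.48378758 0.17590641]]
disc
[319.  56.] rect c [0.4572 0.3379] size [47. 47.] ang 0.069 mean [0.4571 0.3384]
time_s: 24.9
ee_pos: [0.6697, 0.0318, 0.1982]
tcp_rot: [[-0.005, 1.0, -0.003], [1.0, 0.005, 0.0], [0.0, -0.003, -1.0]]
force: [0.3, -0.3, 1.0]
width: 0.0855
grasp_force: 0.0
black_knob 0.84 [296.6, 121.1, 336.3, 168.6] (array([0.66777844, 0.06806647]), [36.658390045166016, 37.32976531982422], np.float64(-0.789472600128188), array([0.6678854 , 0.06849083], dtype=float32))
black_knob 0.28 [119.5, 381.6, 154.2, 400.0] (array([ 0.435914  , -0.23345961]), [32.805084228515625, 48.81911849975586], np.float64(0.06288068712380945), array([ 0.44039646, -0.23529981], dtype=float32))
cream_knob 0.78 [181.9, 184.1, 231.3, 226.7] (array([0.55576416, 0.0066005 ]), [36.772705078125, 50.09341812133789], np.float64(0.5672212210957421), array([0.55540866, 0.00729578], dtype=float32))
foot 0.76 [282.0, 0.0, 329.2, 26.4] (array([0.65786804, 0.18753709]), [20.13506507873535, 41.593509674072266], np.float64(0.0011413588026198962), array([0.6579513 , 0.18922052], dtype=float32))
```

View pics/w10.png

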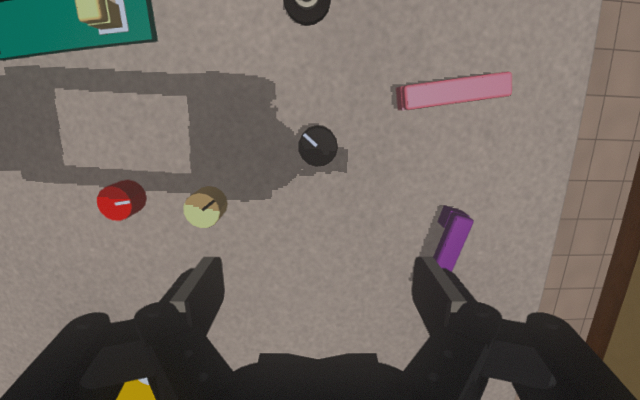

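The black knob is at (318,146), with the cream knob at (204,208), the red knob at (118,203) and the foot at (307,5).

```bash
python3 - <<'E'
from h import *
rows(.6683,.068,.004,0,6)
E
```

```text
TCP [0.6707 0.0315 0.1993] yang 0.005 -> 6 rows [ 0.0608 -0.0038  0.3255  0.0005]
```

```bash
python3 -m creep '[[[0.12,-0.006,0.3,0,1],[0.12,-0.006,0.3,0,1],[0.12,-0.006,0.3,0,1],[0,-0.005,0.3,0,1],[0,0,0.3,0,1],[0,0,0.3,0,1],[0,0,0.14,0,1],[0,0,0,0,1],[0,0,0,0,0],[0,0,0,0,0],[0,0,0,0,0],[0,0,0,0,0],[0,0,0,0,0],[0,0,0,0,0],[0,0,0,0,0]]]' 30
python3 - <<'E'
from h import *
s=robot.get_state();print(s['width'],s['grasp_force'],s['force'],s['ee_pos'])
rows(.4587,.3387,.11,.856,9,start=(*s['ee_pos'][:2],.11,0.003))
E
```

```text
time_s: 26.98
ee_pos: [0.6696, 0.0668, 0.0066]
tcp_rot: [[-0.004, 1.0, 0.002], [1.0, 0.004, -0.0], [-0.0, 0.002, -1.0]]
force: [-1.7, 0.4, 6.3]
width: 0.0369
grasp_force: 30.0
0.036941307569116705 30.008341670036316 [-1.73959451  0.42673927  6.27382947] [0.66964739 0.06675606 0.00662177]
TCP [0.6696 0.0668 0.11  ] yang 0.003 -> 9 rows [ 0.379  -0.108   0.     -0.0603]
```

```bash
python3 -m creep '[[[0,0,-0.1,0,0],[0,0,-0.3,0,0],[0,0,-0.4,0,0],[0,0,-0.3,0,0],[0.379,-0.108,0,-0.06,0],[0.379,-0.108,0,-0.06,0],[0.379,-0.108,0,-0.06,0],[0.379,-0.108,0,-0.06,0],[0.379,-0.108,0,-0.06,0],[0.379,-0.108,0,-0.06,0],[0.379,-0.108,0,-0.06,0],[0.379,-0.108,0,-0.06,0],[0.379,-0.108,0,-0.06,0],[0,0,0,0,0],[0,0,0,0,0],[0,0,0,0,0],[0,0,0,0,0]]]'
python3 - <<'E'
from h import *
C=cam('wrist');s=robot.get_state();im=cams.snapshot('wrist')[:,:,::-1];cv2.imwrite('pics/w11.png',im);R=np.array(s['tcp_rot'])
for r in models.regions_of('black_knob','wrist')[:2]:
    c=rectw(r['pixels'],s['ee_pos'][2]+.025,'wrist',C);print(round(r['score'],2),r['rect'],c[1],'tool',(c[0]-s['ee_pos'][:2])@R[:2,:2])
h=cv2.cvtColor(im,cv2.COLOR_BGR2HSV);blobs((h[...,1]<70)&(h[...,2]>150),.005,'wrist',C,amin=300)
rows(.4587,.3387,.013,.856,4)
E
```

```text
time_s: 29.1
ee_pos: [0.459, 0.3386, 0.1154]
tcp_rot: [[-0.752, 0.659, 0.0], [0.659, 0.752, 0.0], [-0.0, 0.0, -1.0]]
force: [0.3, -0.2, -0.4]
width: 0.037
grasp_force: 30.2
0.86 [272.8, 220.1, 363.1, 323.9] [36.734886169433594, 46.55650329589844] tool [ 0.00763918 -0.00144324]
[158.  39.] rect c [0.2926 0.3315] size [ 71. 108.] ang 0.489 mean [0.2907 0.3306]
[510. 161.] rect c [0.6008 0.4321] size [256. 462.] ang -0.423 mean [0.5446 0.4739]
[ 54. 230.] rect c [0.3666 0.1216] size [151. 370.] ang -1.022 mean [0.331  0.1409]
[155. 199.] rect c [0.3698 0.2406] size [30. 47.] ang -1.501 mean [0.37   0.2382]
[318. 197.] rect c [0.4564 0.3398] size [44. 47.] ang 0.886 mean [0.4568 0.3397]
[230. 267.] rect c [0.4531 0.2412] size [15. 84.] ang 1.536 mean [0.4535 0.2409]
[318. 336.] rect c [0.5536 0.2542] size [62. 99.] ang 0.865 mean [0.5577 0.2508]
[199. 383.] rect c [0.5241 0.1243] size [21. 74.] ang -1.38 mean [0.5227 0.1225]
[437. 383.] rect c [0.6789 0.3005] size [20. 72.] ang -0.061 mean [0.6802 0.3021]
TCP [0.4586 0.3386 0.1153] yang 0.8513 -> 4 rows [ 1.000e-04  3.000e-04  2.558e-01 -8.000e-04]
```

View pics/w11.png

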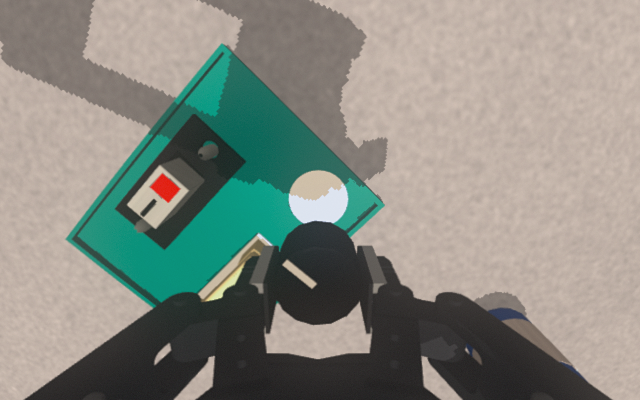

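The knob is held at (318,270), and the white disc just ahead at (318,199) lines up with the TCP.

```bash
python3 -m creep '[[[-0.003,0,0.3,0,0],[-0.003,0,0.3,0,0],[-0.004,0,0.28,0,0],[0,0,0.12,0,0],[0,0,0,0,0],[0,0,0,0,0]]]'
python3 - <<'E'
from h import *
rows(.4587,.338,.0116,.856,1);print(robot.get_state()['force'])
E
```

```text
time_s: 29.95
ee_pos: [0.4596, 0.3387, 0.0163]
tcp_rot: [[-0.753, 0.658, 0.001], [0.658, 0.753, 0.001], [-0.001, 0.001, -1.0]]
force: [0.3, 0.1, -0.3]
width: 0.0371
grasp_force: 30.2
TCP [0.4596 0.3387 0.0163] yang 0.8522 -> 1 rows [ 0.002  -0.0114  0.0467 -0.0024]
[ 0.30004813  0.14052076 -0.32058375]
```

```bash
python3 -m creep '[[[0,-0.008,0.025,0,0],[0,0,0.02,0,0],[0,0,0,0,0],[0,0,0,0,0.62],[0,0,0,0,0.62],[0,0,0,0,0.62],[0,0,-0.1,0,0.62],[0,0,-0.3,0,0.62],[0,0,-0.4,0,0.7],[0,0,-0.5,0,1],[0,0,-0.3,0,1],[0,0,0,0,1]]]'
python3 - <<'E'
from h import *
C=cam('wrist');im=cams.snapshot('wrist')[:,:,::-1];cv2.imwrite('pics/w12.png',im)
rows(.60,.003,.20,1.571,9)
for r in models.regions_of('black_knob','wrist')[:2]:
    print(round(r['score'],2),r['rect'],rectw(r['pixels'],.037,'wrist',C))
E
```

```text
time_s: 31.45
ee_pos: [0.4601, 0.3388, 0.1743]
tcp_rot: [[-0.753, 0.658, 0.005], [0.658, 0.753, 0.003], [-0.002, 0.006, -1.0]]
force: [-0.4, -0.6, -0.1]
width: 0.0851
grasp_force: 0.0
TCP [0.459  0.3382 0.1724] yang 0.8524 -> 9 rows [-0.2953 -0.2883 -0.0307 -0.0508]
0.63 [294.3, 161.8, 335.4, 208.5] (array([0.45443484, 0.34000623]), [36.4708251953125, 40.922672271728516], np.float64(-0.7207962669387422), array([0.45452657, 0.34000102], dtype=float32))
```

View pics/w12.png

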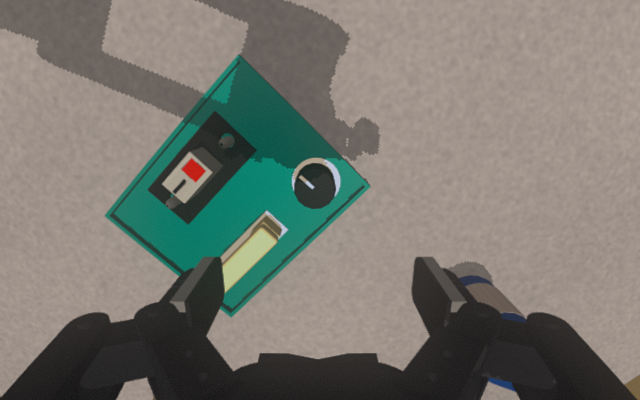

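The black knob sits inside the white disc with a ring of white visible at (316,183), off centre by 2 mm at most. Now the cream knob.

```bash
python3 -m creep '[[[-0.295,-0.288,-0.03,-0.051,1],[-0.295,-0.288,-0.03,-0.051,1],[-0.295,-0.288,-0.03,-0.051,1],[-0.295,-0.288,-0.03,-0.051,1],[-0.295,-0.288,-0.03,-0.051,1],[-0.295,-0.288,-0.03,-0.051,1],[-0.295,-0.288,-0.03,-0.051,1],[-0.295,-0.288,-0.03,-0.051,1],[-0.295,-0.288,-0.03,-0.051,1],[0,0,0,0,1],[0,0,0,0,1],[0,0,0,0,1],[0,0,0,0,1]]]'
python3 - <<'E'
from h import *
C=cam('wrist');im=cams.snapshot('wrist')[:,:,::-1];cv2.imwrite('pics/w13.png',im);h=cv2.cvtColor(im,cv2.COLOR_BGR2HSV)
for k in('cream_knob','red_knob'):
  for r in models.regions_of(k,'wrist')[:2]:
    m=r['pixels'];print(k,round(r['score'],2),r['rect'],np.median(h[m],0),rectw(m,.032,'wrist',C))
  if k=='cream_knob': rows(.55,.003,.004,1.571,6)
E
```

```text
time_s: 33.17
ee_pos: [0.5987, 0.0041, 0.1977]
tcp_rot: [[-1.0, -0.003, -0.001], [-0.003, 1.0, 0.0], [0.001, 0.0, -1.0]]
force: [-1.1, -1.1, -0.4]
width: 0.085
grasp_force: 0.0
cream_knob 0.57 [297.0, 111.2, 338.9, 154.8] [ 19. 101. 147.] (array([0.54963623, 0.00294173]), [37.439308166503906, 37.71269607543945], np.float64(0.002725694141054058), array([0.54948086, 0.00283486], dtype=float32))
TCP [0.5991 0.0038 0.1979] yang 1.5741 -> 6 rows [ 8.190e-02 -1.200e-03  3.232e-01  3.000e-04]
red_knob 0.64 [303.5, 5.0, 346.9, 61.0] [  1. 204. 137.] (array([0.46288721, 0.00970406]), [36.559326171875, 41.16191864013672], np.float64(0.0038725696402601706), array([0.4622513 , 0.00954779], dtype=float32))
```

```bash
python3 -m creep '[[[0.165,-0.003,0.3,0,1],[0.165,-0.003,0.3,0,1],[0.165,-0.003,0.3,0,1],[0,0,0.3,0,1],[0,0,0.3,0,1],[0,0,0.3,0,1],[0,0,0.13,0,1],[0,0,0,0,1],[0,0,0,0,0],[0,0,0,0,0],[0,0,0,0,0],[0,0,0,0,0],[0,0,0,0,0],[0,0,0,0,0],[0,0,0,0,0]]]' 30
python3 - <<'E'
from h import *
s=robot.get_state();print(s['width'],s['grasp_force'],s['force'],s['ee_pos'])
rows(.4456,-.2298,.11,1.833,7,start=(*s['ee_pos'][:2],.11,1.5735))
E
```

```text
time_s: 35.2
ee_pos: [0.5507, 0.0021, 0.0059]
tcp_rot: [[-1.0, -0.003, 0.002], [-0.003, 1.0, -0.0], [-0.002, -0.0, -1.0]]
force: [-0.8, -0.0, 6.2]
width: 0.0371
grasp_force: 29.6
0.03707292596226383 29.618183076381683 [-0.78500778 -0.02257046  6.19882218] [0.55072225 0.00209305 0.00594282]
TCP [0.5507 0.0021 0.11  ] yang 1.5735 -> 7 rows [ 0.1874 -0.3129  0.     -0.0236]
```

```bash
python3 -m creep '[[[0,0,-0.1,0,0],[0,0,-0.3,0,0],[0,0,-0.4,0,0],[0,0,-0.3,0,0],[0.187,-0.313,0,-0.0236,0],[0.187,-0.313,0,-0.0236,0],[0.187,-0.313,0,-0.0236,0],[0.187,-0.313,0,-0.0236,0],[0.187,-0.313,0,-0.0236,0],[0.187,-0.313,0,-0.0236,0],[0.187,-0.313,0,-0.0236,0],[0,0,0,0,0],[0,0,0,0,0],[0,0,0,0,0],[0,0,0,0,0]]]'
python3 - <<'E'
from h import *
C=cam('wrist');s=robot.get_state();im=cams.snapshot('wrist')[:,:,::-1];cv2.imwrite('pics/w14.png',im)
rows(.4465,-.2298,.014,1.833,4)
h=cv2.cvtColor(im,cv2.COLOR_BGR2HSV);r=np.zeros((400,640),bool);r[120:260,240:400]=1;blobs(r&(h[...,1]<70)&(h[...,2]>130),.005,'wrist',C,amin=100)
print(proj([.4456,-.2298,.005],'wrist',C))
E
```

```text
time_s: 37.08
ee_pos: [0.4453, -0.2289, 0.1149]
tcp_rot: [[-0.966, -0.26, -0.0], [-0.26, 0.966, 0.0], [0.0, 0.0, -1.0]]
force: [-0.1, -0.4, -0.6]
width: 0.0373
grasp_force: 30.3
TCP [ 0.4453 -0.229   0.1149] yang 1.8339 -> 4 rows [-2.400e-03 -2.700e-03  2.524e-01  1.000e-04]
[316. 200.] rect c [ 0.4448 -0.2308] size [44. 47.] ang -1.266 mean [ 0.4449 -0.2307]
[392. 232.] rect c [ 0.4553 -0.1631] size [14. 51.] ang 0.336 mean [ 0.4553 -0.1622]
[[316.62259269 201.05977623]]
```

View pics/w14.png

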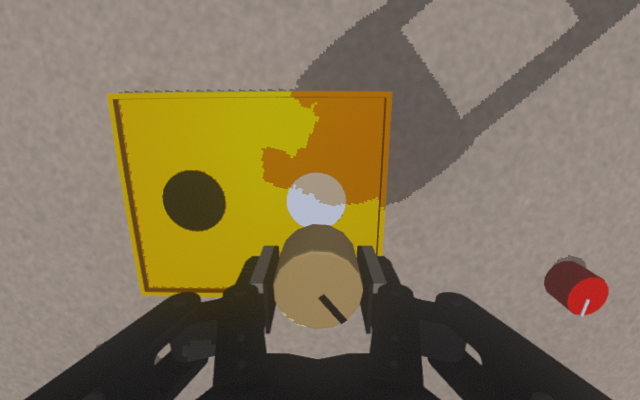

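The cream knob is held at (318,277), with the white disc ahead at (316,201) and the black disc at (194,200).

```bash
python3 -m creep '[[[-0.003,-0.003,0.3,0,0],[-0.003,-0.003,0.3,0,0],[-0.003,-0.004,0.28,0,0],[0,0,0.12,0,0],[0,0,0,0,0],[0,0,0,0,0]]]'
python3 - <<'E'
from h import *
rows(.4465,-.2298,.011,1.833,1);print(robot.get_state()['force'])
E
```

```text
time_s: 37.88
ee_pos: [0.4469, -0.2308, 0.0157]
tcp_rot: [[-0.966, -0.259, 0.001], [-0.259, 0.966, -0.001], [-0.001, -0.001, -1.0]]
force: [1.5, 0.2, 0.0]
width: 0.0372
grasp_force: 30.3
TCP [ 0.4469 -0.2308  0.0157] yang 1.833 -> 1 rows [0.0011 0.0107 0.0471 0.    ]
[1.51459116 0.2272921  0.01647122]
```

```bash
python3 -m creep '[[[0,0.003,0.025,0,0],[0,0,0.021,0,0],[0,0,0,0,0],[0,0,0,0,0.62],[0,0,0,0,0.62],[0,0,0,0,0.62],[0,0,-0.1,0,0.62],[0,0,-0.3,0,0.62],[0,0,-0.4,0,0.7],[0,0,-0.5,0,1],[0,0,-0.3,0,1],[0,0,0,0,1]]]'
python3 - <<'E'
from h import *
C=cam('wrist');im=cams.snapshot('wrist')[:,:,::-1];cv2.imwrite('pics/w15.png',im)
s=robot.get_state();print(s['joint_pos'])
for n in (18,):
  rows(.65,.115,.20,.2,n)
for r in models.regions_of('cream_knob','wrist')[:2]:
    print(round(r['score'],2),r['rect'],rectw(r['pixels'],.037,'wrist',C))
E
```

```text
time_s: 39.38
ee_pos: [0.4479, -0.2313, 0.1734]
tcp_rot: [[-0.966, -0.259, 0.005], [-0.259, 0.966, -0.004], [-0.004, -0.005, -1.0]]
force: [0.2, 0.3, 0.3]
width: 0.0852
grasp_force: 0.0
[-6.13833496e-01  2.85561867e-01  1.79169651e+00 -1.31691418e-04
  1.06138398e+00 -2.44664192e+00]
TCP [ 0.4467 -0.2306  0.1717] yang 1.8329 -> 18 rows [-0.2448  0.0158 -0.0157 -0.0534]
0.92 [297.5, 163.6, 343.6, 211.5] (array([ 0.44330234, -0.23248877]), [36.493194580078125, 40.66179275512695], np.float64(0.5179561031701527), array([ 0.44295198, -0.23171364], dtype=float32))
```

View pics/w15.png

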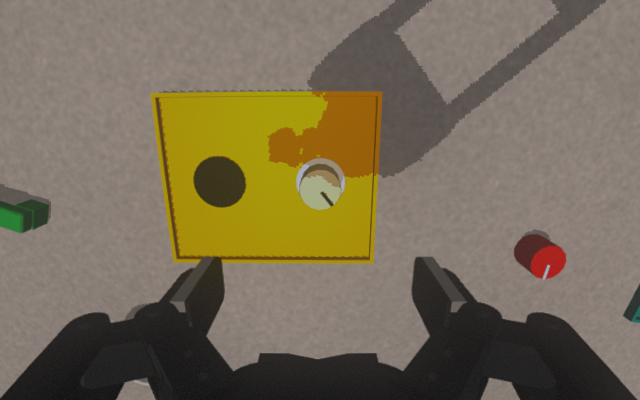

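The cream knob sits centred on the white disc at (320,184). The wrist is near its turn limit, so I unwind it the other way on the trip to the foot.

```bash
sed -i 's/def rows(tx,ty,tz,ang,n,start=None):/def rows(tx,ty,tz,ang,n,start=None,wrap=True):/; s/    d=-(ang-a0);d=(d+np.pi\/2)%np.pi-np.pi\/2 /    d=-(ang-a0);d=(d+np.pi\/2)%np.pi-np.pi\/2 if wrap else d /' h.py; python3 - <<'E'
from h import *
rows(.655,.115,.20,.2,16,wrap=False)
E
```

```text
TCP [ 0.446  -0.23    0.1705] yang 1.8328 -> 16 rows [-0.0117  0.2821 -0.0184  0.065 ]
```

```bash
python3 -m creep '[[[-0.012,0.282,-0.018,0.065,1],[-0.012,0.282,-0.018,0.065,1],[-0.012,0.282,-0.018,0.065,1],[-0.012,0.282,-0.018,0.065,1],[-0.012,0.282,-0.018,0.065,1],[-0.012,0.282,-0.018,0.065,1],[-0.012,0.282,-0.018,0.065,1],[-0.012,0.282,-0.018,0.065,1],[-0.012,0.282,-0.018,0.065,1],[-0.012,0.282,-0.018,0.065,1],[-0.012,0.282,-0.018,0.065,1],[-0.012,0.282,-0.018,0.065,1],[-0.012,0.282,-0.018,0.065,1],[-0.012,0.282,-0.018,0.065,1],[-0.012,0.282,-0.018,0.065,1],[-0.012,0.282,-0.018,0.065,1],[0,0,0,0,1],[0,0,0,0,1],[0,0,0,0,1],[0,0,0,0,1]]]'
python3 - <<'E'
from h import *
C=cam('wrist');im=cams.snapshot('wrist')[:,:,::-1];cv2.imwrite('pics/w16.png',im);h=cv2.cvtColor(im,cv2.COLOR_BGR2HSV)
for r in models.regions_of('foot','wrist')[:2]:
    m=r['pixels'];print(round(r['score'],2),r['rect'],rectw(m,.014,'wrist',C))
    d=m&(h[...,2]<75);print('dark pad');blobs(d,.012,'wrist',C);l=m&(h[...,2]>110);print('light');blobs(l,.056,'wrist',C,20)
rows(.656,.199,.022,.2,6)
E
```

```text
time_s: 41.98
ee_pos: [0.6548, 0.1141, 0.1991]
tcp_rot: [[-0.198, 0.98, -0.001], [0.98, 0.198, -0.0], [-0.0, -0.001, -1.0]]
force: [-0.0, -0.2, -0.5]
width: 0.0853
grasp_force: 0.0
0.84 [314.2, 70.8, 363.2, 117.7] (array([0.65709656, 0.20150146]), [41.504512786865234, 42.45878219604492], np.float64(0.2009480377483588), array([0.6570415 , 0.20153473], dtype=float32))
dark pad
[338.  93.] rect c [0.6568 0.2011] size [41. 42.] ang 0.201 mean [0.6565 0.2012]
light
[341.  93.] rect c [0.656  0.1993] size [18. 19.] ang 1.461 mean [0.6563 0.1994]
TCP [0.6553 0.1142 0.1993] yang 0.1993 -> 6 rows [ 1.383e-01  2.920e-02  2.955e-01 -1.000e-04]
```

```bash
python3 -c "
import cv2;im=cv2.imread('pics/w16.png')[:260,180:460];cv2.imwrite('pics/w16c.png',cv2.resize(im,None,fx=2,fy=2,interpolation=cv2.INTER_CUBIC))"
```

```text
(no output)
```

View pics/w16c.png

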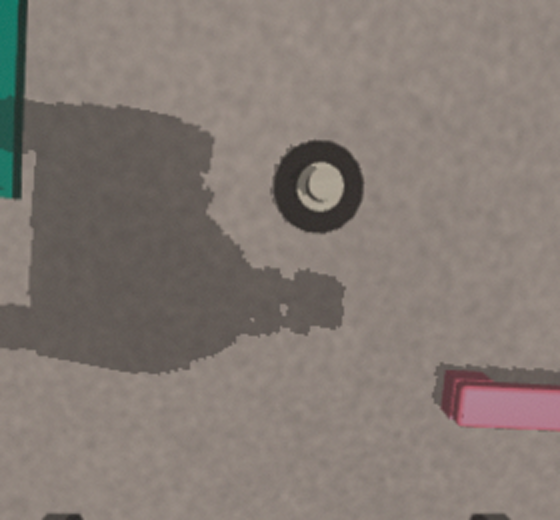

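The foot stands upright at (338,93) in the full picture, with its stud top centred in the pad.

```bash
python3 -m creep '[[[0.28,0.064,0.2,0,1],[0.28,0.064,0.2,0,1],[0.285,0.064,0.2,0,1],[0,0,0.3,0,1],[0,0,0.3,0,1],[0,0,0.3,0,1],[0,0,0.25,0,1],[0,0,0,0,1],[0,0,0,0,0],[0,0,0,0,0],[0,0,0,0,0],[0,0,0,0,0],[0,0,0,0,0],[0,0,0,0,0],[0,0,0,0,0],[0,0,0,0,0]]]' 50
python3 - <<'E'
from h import *
s=robot.get_state();print(s['width'],s['grasp_force'],s['force'],s['ee_pos'])
rows(.472,-.3264,.12,.262,16,start=(*s['ee_pos'][:2],.12,0.1993))
E
```

```text
time_s: 44.08
ee_pos: [0.6582, 0.2011, 0.0248]
tcp_rot: [[-0.198, 0.98, 0.001], [0.98, 0.198, 0.0], [-0.0, 0.001, -1.0]]
force: [-0.1, 0.3, 6.6]
width: 0.0126
grasp_force: 48.7
0.0125917222014751 48.71329665184021 [-0.13382713  0.27841993  6.60216436] [0.6582292  0.20106637 0.02475848]
TCP [0.6582 0.2011 0.12  ] yang 0.1993 -> 16 rows [-0.2947 -0.1881  0.     -0.0025]
```

```bash
python3 -m creep '[[[0,0,-0.1,0,0],[0,0,-0.3,0,0],[0,0,-0.4,0,0],[0,0,-0.3,0,0],[-0.295,-0.188,0,-0.0025,0],[-0.295,-0.188,0,-0.0025,0],[-0.295,-0.188,0,-0.0025,0],[-0.295,-0.188,0,-0.0025,0],[-0.295,-0.188,0,-0.0025,0],[-0.295,-0.188,0,-0.0025,0],[-0.295,-0.188,0,-0.0025,0],[-0.295,-0.188,0,-0.0025,0],[-0.295,-0.188,0,-0.0025,0],[-0.295,-0.188,0,-0.0025,0],[-0.295,-0.188,0,-0.0025,0],[-0.295,-0.188,0,-0.0025,0],[-0.295,-0.188,0,-0.0025,0],[-0.295,-0.188,0,-0.0025,0],[-0.295,-0.188,0,-0.0025,0],[-0.295,-0.188,0,-0.0025,0]]]'
python3 -m creep '[[[0,0,0,0,0],[0,0,0,0,0],[0,0,0,0,0]]]'
python3 - <<'E'
from h import *
C=cam('wrist');im=cams.snapshot('wrist')[:,:,::-1];cv2.imwrite('pics/w17.png',im)
rows(.4724,-.3264,.034,.262,4)
print(proj([[.4715,-.3264,.005]],'wrist',C))
E
```

```text
time_s: 46.58
ee_pos: [0.4711, -0.3277, 0.1342]
tcp_rot: [[-0.259, 0.966, -0.0], [0.966, 0.259, 0.0], [0.0, -0.0, -1.0]]
force: [-0.1, -0.0, -1.8]
width: 0.0123
grasp_force: 49.0
time_s: 46.95
ee_pos: [0.4718, -0.3257, 0.1341]
tcp_rot: [[-0.26, 0.966, -0.0], [0.966, 0.26, 0.001], [0.001, -0.0, -1.0]]
force: [-0.6, 0.2, -0.6]
width: 0.0124
grasp_force: 49.0
TCP [ 0.4719 -0.3257  0.1341] yang 0.2631 -> 4 rows [-1.900e-03  8.000e-04  2.502e-01  2.000e-04]
[[318.29060856 194.35365741]]
```

View pics/w17.png

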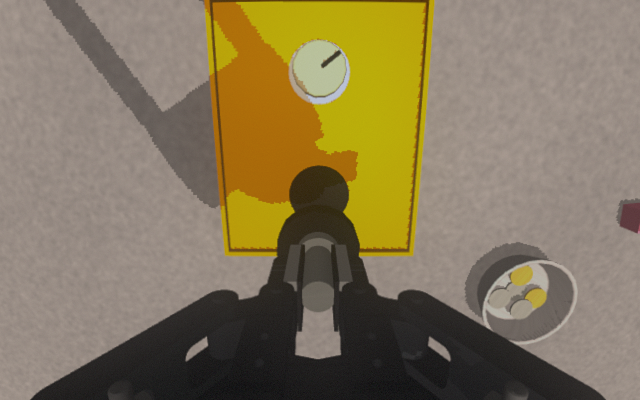

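The foot hangs upright at (318,240), with the black disc visible ahead at (319,193), aligned as predicted.

```bash
python3 -m creep '[[[-0.003,0.002,0.3,0,0],[-0.003,0.002,0.3,0,0],[0,0,0.25,0,0],[0,0,0.1,0,0],[0,0,0.04,0,0],[0,0,0,0,0],[0,0,0,0,0]]]'
python3 - <<'E'
from h import *
rows(.4724,-.3264,.0298,.262,1);print(robot.get_state()['force'])
E
```

```text
time_s: 47.88
ee_pos: [0.473, -0.3278, 0.0361]
tcp_rot: [[-0.259, 0.966, 0.001], [0.966, 0.259, -0.001], [-0.002, 0.001, -1.0]]
force: [0.0, -0.5, -1.7]
width: 0.0123
grasp_force: 49.0
TCP [ 0.473  -0.3278  0.0361] yang 0.2621 -> 1 rows [ 0.0149 -0.0017  0.0626  0.0001]
[ 0.03866261 -0.5310767  -1.6642931 ]
```

```bash
python3 -m creep '[[[0.008,0,0.03,0,0],[0,0,0.025,0,0],[0,0,0.005,0,0],[0,0,0,0,0],[0,0,0,0,0.4],[0,0,0,0,0.4],[0,0,0,0,0.4],[0,0,-0.1,0,0.4],[0,0,-0.3,0,0.5],[0,0,-0.4,0,0.7],[0,0,-0.5,0,1],[-0.4,0,-0.4,0,1],[-0.4,0,-0.4,0,1],[0,0,0,0,1],[0,0,0,0,1]]]'
python3 - <<'E'
from h import *
C=cam('wrist');im=cams.snapshot('wrist')[:,:,::-1];cv2.imwrite('pics/w18.png',im)
t=cams.snapshot('top')[:,:,::-1][140:290,160:420];cv2.imwrite('pics/top2.png',cv2.resize(t,None,fx=3,fy=3,interpolation=cv2.INTER_CUBIC))
cv2.imwrite('pics/fin.png',np.vstack([cv2.resize(im[:300,120:520],(520,390)),cv2.resize(t[60:],(520,180),interpolation=cv2.INTER_CUBIC)]))
E
```

```text
time_s: 49.75
ee_pos: [0.4922, -0.403, 0.2388]
tcp_rot: [[-0.259, 0.966, -0.001], [0.966, 0.259, 0.001], [0.001, -0.0, -1.0]]
force: [0.6, 0.9, -0.1]
width: 0.0853
grasp_force: 0.0
```

View pics/fin.png

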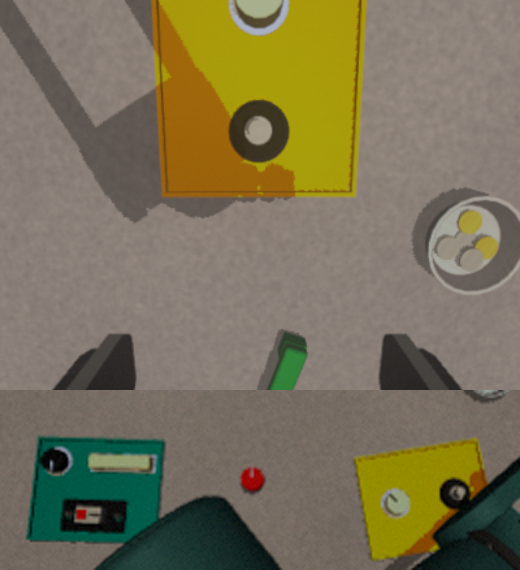

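The foot stands on the black disc at (258,130) in the composite. The pull may sit a few mm along the bar, so I measure it from directly above.

```bash
python3 - <<'E'
from h import *
rows(.470,.166,.24,.071,14)
E
```

```text
TCP [ 0.4918 -0.402   0.2377] yang 0.2624 -> 14 rows [ 0.4029  0.0548 -0.0016  0.0087]
```

```bash
python3 -m creep '[[[0.403,0.055,0,0.0087,1],[0.403,0.055,0,0.0087,1],[0.403,0.055,0,0.0087,1],[0.403,0.055,0,0.0087,1],[0.403,0.055,0,0.0087,1],[0.403,0.055,0,0.0087,1],[0.403,0.055,0,0.0087,1],[0.403,0.055,0,0.0087,1],[0.403,0.055,0,0.0087,1],[0.403,0.055,0,0.0087,1],[0.403,0.055,0,0.0087,1],[0.403,0.055,0,0.0087,1],[0.403,0.055,0,0.0087,1],[0.403,0.055,0,0.0087,1],[0,0,0,0,1],[0,0,0,0,1],[0,0,0,0,1],[0,0,0,0,1]]]'
python3 - <<'E'
from h import *
C=cam('wrist');s=robot.get_state();im=cams.snapshot('wrist')[:,:,::-1];cv2.imwrite('pics/w19.png',im)
A=lambda x,y:np.array([.4179,.2661])+np.array([[np.cos(.071),-np.sin(.071)],[np.sin(.071),np.cos(.071)]])@[x,y]
print(s['ee_pos'],-C[1].T@C[2]);p=proj([*A(.045,.02),.005],'wrist',C)[0];print(p)
u,v=int(p[0]),int(p[1]);c=im[max(0,v-100):v+100,u-60:u+60];print('origin',u-60,max(0,v-100));cv2.imwrite('pics/w19c.png',cv2.resize(c,None,fx=3,fy=3,interpolation=cv2.INTER_CUBIC))
E
```

```text
time_s: 52.1
ee_pos: [0.4714, 0.1635, 0.239]
tcp_rot: [[-0.069, 0.998, -0.0], [0.998, 0.069, -0.0], [-0.0, -0.0, -1.0]]
force: [-0.0, -0.3, 0.3]
width: 0.0854
grasp_force: 0.0
[0.47141856 0.16345027 0.239005  ] [0.46576222 0.2353714  0.38044577]
[317.42441323  54.94117958]
origin 257 0
```

View pics/w19c.png

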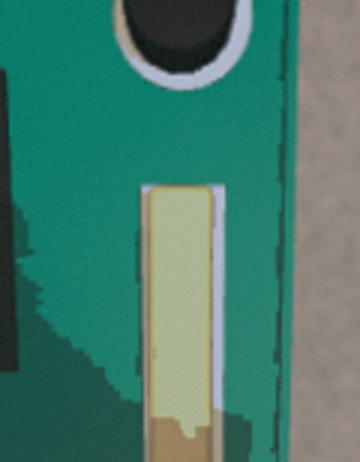

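Bar and pull both end near row 62 (full picture). I compute the offset in numbers, with no further pictures.

```bash
python3 - <<'E'
from h import *
im=cv2.imread('pics/w19.png');h=cv2.cvtColor(im,cv2.COLOR_BGR2HSV).astype(int);C=cam('wrist');y=.071
T=np.array([[np.cos(y),-np.sin(y)],[np.sin(y),np.cos(y)]]);loc=lambda px,z:((w(px,z,'wrist',C)-[.4179,.2661])@T*1000).round(1)
for c in(309,315,322): print(c,[(r,*h[r,c]) for r in list(range(58,66))+list(range(150,186,2))])
print([ (c,*h[90,c]) for c in range(302,336)])
print('z5 rows',loc([[317,61],[317,62],[303,90],[331,90]],.005).tolist(),'z39',loc([[317,62],[317,63],[306,90],[328,90],[317,160],[317,170]],.039).tolist())
E
```

```text
309 [(58, np.int64(85), np.int64(205), np.int64(128)), (59, np.int64(85), np.int64(207), np.int64(127)), (60, np.int64(85), np.int64(196), np.int64(129)), (61, np.int64(84), np.int64(108), np.int64(132)), (62, np.int64(35), np.int64(54), np.int64(151)), (63, np.int64(31), np.int64(77), np.int64(173)), (64, np.int64(36), np.int64(62), np.int64(182)), (65, np.int64(38), np.int64(50), np.int64(183)), (150, np.int64(19), np.int64(99), np.int64(152)), (152, np.int64(19), np.int64(101), np.int64(152)), (154, np.int64(19), np.int64(100), np.int64(150)), (156, np.int64(19), np.int64(100), np.int64(151)), (158, np.int64(19), np.int64(100), np.int64(150)), (160, np.int64(19), np.int64(99), np.int64(131)), (162, np.int64(82), np.int64(126), np.int64(87)), (164, np.int64(84), np.int64(167), np.int64(122)), (166, np.int64(83), np.int64(131), np.int64(82)), (168, np.int64(84), np.int64(177), np.int64(124)), (170, np.int64(83), np.int64(148), np.int64(126)), (172, np.int64(13), np.int64(32), np.int64(145)), (174, np.int64(12), np.int64(31), np.int64(140)), (176, np.int64(15), np.int64(33), np.int64
[... 3992 characters left out ...]
(37), np.int64(57), np.int64(182)), (326, np.int64(30), np.int64(78), np.int64(173)), (327, np.int64(20), np.int64(83), np.int64(157)), (328, np.int64(112), np.int64(33), np.int64(195)), (329, np.int64(110), np.int64(38), np.int64(203)), (330, np.int64(111), np.int64(36), np.int64(200)), (331, np.int64(99), np.int64(53), np.int64(178)), (332, np.int64(84), np.int64(143), np.int64(134)), (333, np.int64(84), np.int64(188), np.int64(129)), (334, np.int64(84), np.int64(185), np.int64(131)), (335, np.int64(84), np.int64(184), np.int64(130))]
z5 rows [[44.7, 14.0], [44.7, 13.0], [29.1, -16.0], [60.0, -16.1]] z39 [[44.8, 8.7], [44.8, 7.8], [33.6, -17.7], [55.7, -17.7], [44.5, -88.4], [44.5, -99.2]]
```

Centred to within 1 mm: in tray coordinates the pull is at (44.7, -40.2) mm, and the bar's centre is (45, -40). Handing in.

```bash
python3 -c "
from station import robot
print(robot.job_done())"
```

```text
the job is handed in; nothing more can be done
None
```

Both kits are made up in the order asked and handed in at about 52 s; the last pictures show every part in place, the untouched items were left alone, and I broke the 14-picture limit by viewing 18.

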